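# Wedge the rail of a knock-down display stand tight

### The arm

A 6-joint arm with a two-finger parallel gripper is mounted at the origin on the work surface. World frame = base frame: x ahead of the robot, y to its left, z up, the work surface at z = 0. Lengths are in m, angles in rad, forces in N, time in s.
With the tool pointing down it reaches from about 0.425 to 0.95 m from the base axis. Payload 3.5 kg.
Tool frame: the origin (TCP) lies on the centre line of the jaws, within the pads' length; the fingertips stand 19 mm ahead of it and the grasp point (between the pads) is the TCP; x points along the fingers, z is the direction in which the jaws open and shut, and the axes are right-handed (so a half turn about x gives the same grasp; the last joint's range is limited). The gripper opens to 85 mm and grips with 20 to 120 N. Pads are 22 mm wide; open, the fingers measure 114 mm over their backs; the gripper's body (76 mm by 85 mm) begins 54 mm behind the grasp point. The pads swing forward as they close: fully open they stand 13 mm farther back than shut.
Start: joints at [0.97, 0.286, 1.577, -0, 1.279, -0.15], TCP at [0.294, 0.608, 0.25] pointing down, gripper open.
Joint ranges: [-2.77, 2.77], [-0.9, 2.22], [0.21, 2.48], [-1.53, 4.67], [0.24, 2.81], [-2.84, 2.84]. Speed limits (rad/s): [2.79, 2.79, 3.14, 3.14, 3.14, 3.14].

### API

Orientations are given as a unit quaternion [w, x, y, z].
In Python, from plant import manip, get_image gives the robot as it stands. The module is installed in compiled form; this text tells all that it offers.
- The arm moves only by the tool servo_tool, never from a script. Its argument "series" is a list of rows, each a list of 3 entries, a list of its own where there are three numbers: the closure in counts, from 0 (fully open) to 255 (shut), then the shift along the world's x, y, z in mm, then the turn about the world's z in rad. A call has 1 to 20 rows; each row shifts and turns the commanded pose from where the row before left it; what a row does not reach is not made up. A row lasts 1/10 s, in which the tool goes at most 50 mm and 8.59 degrees, less where a joint would pass 70% of its speed; a pose out of reach is approached as far as the arm can. A call with a gripper value outside its range is refused whole. The fingers move at their own pace and stop on an object; the grip force is fixed at half the most. Time passes only in rows, so rows that do not move let the fingers close. It gives the time, the measured TCP pose, the force and the opening at its end, in the units of the state.
- manip.read_state(): the state, without advancing time (a new reading comes with each control period).
- get_image(name): name is "scene" or "top"; returns a dict with "img" (400x640x3 uint8, red, green, blue), "depth" (400x640 float32, m along the optical axis (not along the pixel's ray), 0 where there is no reading), "camera_matrix" (3x3 intrinsics, pixels), "extrinsics" (4x4, takes a point from camera to world coordinates). Camera axes: x right, y down, z forward; pixel columns grow to the right and rows downward; lengths in m; the calibration is good to about 2 mm. A picture is of the moment at which its call begins.
- manip.close_job(): hands the job in, once; it reports no verdict.
The state is a dict: "t": time; "joints": joint angles; "dq": joint speeds; "effort": joint torques, N m; "ee_pos": TCP position; "tool_rot": TCP orientation; "force": force on the tool from outside, world axes, zero at the start; "ft_torque": the same for the moment, N m; "grip_width": finger opening in m.
Only numpy, scipy, OpenCV 4.12 (cv2) and the standard library are available. Lean on these libraries where they do the work, as an engineer would, in place of code of your own. Each camera call takes 0.05 s, during which the arm holds its last target.

### The job

The plywood display stand on the counter still has one loose joint: set the long wedge from the kit block into the slot of the rail end that comes through the fixed end panel (flat face of the wedge to the panel) and let it stand there. Then take the mallet and drive the wedge down with light taps until the rail is pulled up to the panel and the wedge sits locked and moves no further; do not strike hard, do not hit the stand, and do not press the wedge home by hand. Set the mallet down on the counter and leave the other things where they are.

Things in the scene. Friction and masses are not known exactly. Their poses are not given: they have to be found in the camera images.
- panel: Fixed upright plywood end panel of the stand, 180 mm wide (x), 18 mm thick, 132 mm high, screwed to the counter. Origin on the counter, mid-width, on its outer face; -y points straight out of that face, z up. The rail's tenon comes through it and stands 58 mm out of the outer face: 47 mm wide, underside 84 mm and top 116 mm above the counter.
- slot (a point): Point on the panel's outer face, mid-width, 116 mm above the counter (tenon top); axes as panel. The slot goes vertically right through the tenon and starts at this face: 21 mm wide (x), centred here. Along -y it measures 27 to 31 mm at the tenon's top minus the joint value (5 mm less at the underside: its outer wall slopes 1:6 like the wedge). Nothing near is higher than the panel.
- rail (a joint): Gap of the loose joint in m: how far the light wood rail (70 x 45 mm in section, with the far end panel already wedged to it) must still slide until its shoulder sits in the shallow housing (up to 3 mm) in the fixed panel's inner side. 0.005 to 0.007 at the start, 0 closed. It slides stiffly (5 N) along the panel's y; the wedge closes it by 1 mm for every 6 mm driven.
- tenon_top (a point): Point of the rail on top of its tenon, over the slot, 13 to 16.5 mm out of the panel face when the joint is closed.
- wedge_mid (a point): Middle of the long wooden wedge, half-way up: 130 mm long (z), 18 mm wide (x), 14 mm thick at the tip below, growing 1:6 to 36 mm at the top. In this frame the flat face lies at y = +12.4 mm, tip at z = -65, flat top at z = +65 mm; the sloped face looks to -y. Stands tip down in one of the kit block's two sockets, 90 mm of it above the block.
- wedge: The same wedge; origin in the middle of its tip, axes as wedge_mid. In the slot, flat face on the panel, it drops in by itself until 30 to 70 mm of it are below the tenon's top. Driving it takes 6 to 15 N; with the joint closed it locks 76 to 102 mm down, which differs from stand to stand, and then taps of 15 to 20 N move it no more than a millimetre. Over 35 N the tenon splits.
- mallet_handle (a point): Point in the mallet's handle, 48 mm from the middle of its head, half-way up. The mallet (0.4 kg) stands on one striking face, handle level, this point 44 mm above the counter. Handle: 24 mm wide (y), 28 mm high, from the head to x = -114 mm in this frame.
- mallet: The same mallet: origin in the middle of its lower striking face. Head 88 mm high (z): steel with a black rubber cap, 50 mm along x and 46 mm along y, at each end; the caps give about 1 mm under 15 N. The wooden handle points to -x.
- rack: Kit block of wood, fixed, 70 (x) x 150 (y) x 50 mm high, origin under its middle. Two sockets, 40 mm deep, at y = -35 and +35 mm: one holds the long wedge, the other the short one. Both wedges stand with their x along the block's x.
- short_wedge: Short wedge (75 mm long, origin at its tip) in the other socket; leave it.
- basket: Sand-coloured storage basket 130 x 150 x 80 mm on the counter; leave it.
- shelf_arm: Flat dark steel shelf arm 240 mm long, lying on the counter; leave it.

How it is judged:
On the way, in this order (a step that is already met when the one before it is completed fails the run):
1. the long wedge stands in the slot with its tip at least 20 mm below the tenon's top, let go (x of wedge_mid in the frame of slot between -0.004 and 0.004 m and y of wedge_mid in the frame of slot between -0.019 and -0.008 m and angle between wedge_mid's own z axis and vertical below 0.1 rad and z of wedge_mid in the frame of slot below 0.045 m and contact force between the fingers and wedge below 0.1 N), for 0.2 s.
2. the mallet bears on the wedge with the joint closed to within 0.8 mm (contact force between mallet and wedge above 2 N and value of joint rail below 0.0008 m).
At the end, for the whole second after the job is handed in: The joint is closed to within 0.6 mm, the wedge stands upright (within 0.1 rad) in the slot, flat against the panel, and is clamped between panel and tenon with more than 10 N when left alone; the mallet rests on the counter (handle less than 60 mm above it) (value of joint rail below 0.0006 m and contact force between wedge and rail above 10 N and x of wedge_mid in the frame of slot between -0.004 and 0.004 m and y of wedge_mid in the frame of slot between -0.019 and -0.008 m and angle between wedge_mid's own z axis and vertical below 0.1 rad and linear speed of wedge below 0.01 m/s and height (world z) of mallet_handle below 0.06 m and linear speed of mallet below 0.02 m/s); the robot touches nothing.
It fails at once if the wedge is struck with more than 35 N (contact force between mallet and wedge above 35 N).
It fails at once if the mallet hits the stand with more than 15 N (contact force between mallet and rail above 15 N or contact force between mallet and panel above 15 N).
It fails at once if the wedge is pressed home by hand: the robot itself touches it while the joint is closed beyond 2 mm (value of joint rail below 0.002 m and contact force between the arm and wedge above 1 N).
It fails at once if the short wedge, the basket or the steel shelf arm is moved by more than 25 mm (distance of any of short_wedge, basket, shelf_arm from where it was at the start of the episode above 0.025 m).
It also fails if it takes over 69 s, if anything falls off the work surface, if the arm or the gripper's body presses on something with over 40 N, if the wrist force passes 120 N, or if a joint passes its speed limit or range.

## Working session

There is one attempt and no reset: what is moved stays moved. The work goes in short steps, Python scripts to look and compute and a tool call to move; the robot and the scene stay as the last step left them, time stands still between calls to the robot, and variables do not carry over. Pictures are saved under pics/ and viewed, and the job is handed in when it is done.

Besides the shell and the picture viewer there is one more tool, called after "Call:" by a JSON object that holds its "method" and its "body", one argument or row to a line. servo_tool: Moves the arm, as the interface text tells. Its arguments: {"type":"object","properties":{"series":{"type":"array"}},"required":["series"]}

```bash
mkdir -p pics
cat > h.py <<'E'
import numpy as np,cv2
from plant import manip,get_image
def snap(n,f):
    d=get_image(n); cv2.imwrite(f'pics/{f}.png',cv2.cvtColor(d['img'],cv2.COLOR_RGB2BGR)); np.savez(f'{f}.npz',**d); return d
def world(d):
    K=d['camera_matrix'];E=d['extrinsics'];z=d['depth'];v,u=np.mgrid[:z.shape[0],:z.shape[1]]
    P=np.stack([(u-K[0,2])/K[0,0]*z,(v-K[1,2])/K[1,1]*z,z],-1)
    W=P@E[:3,:3].T+E[:3,3]; W[z==0]=np.nan; return W
E
python3 - <<'E'
from h import *
for n in('top','scene'):
    d=snap(n,n+'0'); print(n,d['camera_matrix'],d['extrinsics'])
s=manip.read_state();print(s)
E
```

```text
top [[502.73862208   0.         318.83164266]
 [  0.         502.73862208 196.09021229]
 [  0.           0.           1.        ]] [[-0.0153591  -0.99729534  0.0718756   0.51782847]
 [-0.99940488  0.01309154 -0.03191389 -0.09995415]
 [ 0.03088661 -0.07232299 -0.99690291  1.26058403]
 [ 0.          0.          0.          1.        ]]
scene [[408.02513959   0.         319.85822869]
 [  0.         408.02513959 202.24489506]
 [  0.           0.           1.        ]] [[-0.07633791  0.49879963 -0.86334898  1.25361891]
 [ 0.99707605  0.03519738 -0.06782688 -0.08564391]
 [-0.0034444  -0.86600235 -0.50002806  0.48819131]
 [ 0.          0.          0.          1.        ]]
{'t': 0.1, 'joints': array([ 9.70015780e-01,  2.87109318e-01,  1.57805053e+00,  1.05953491e-05,
        1.27860806e+00, -1.49994954e-01]), 'dq': array([ 0.00030652, -0.00255115, -0.00286354, -0.00135478,  0.0007506 ,
        0.00032619]), 'effort': array([ 1.33419489e-03, -4.07294762e+01, -2.93702978e+01, -1.45634517e-04,
        3.39538608e-03,  2.57322931e-06]), 'ee_pos': array([0.2937256 , 0.60711692, 0.24905317]), 'tool_rot': array([ 0.59839128, -0.37591072,  0.5998048 ,  0.37530416]), 'force': array([ 0.01422268,  0.25361437, -0.63145444]), 'ft_torque': array([-0.01552444,  0.0397542 , -0.00626081]), 'grip_width': 0.08529514693173006}
```

View pics/top0.png

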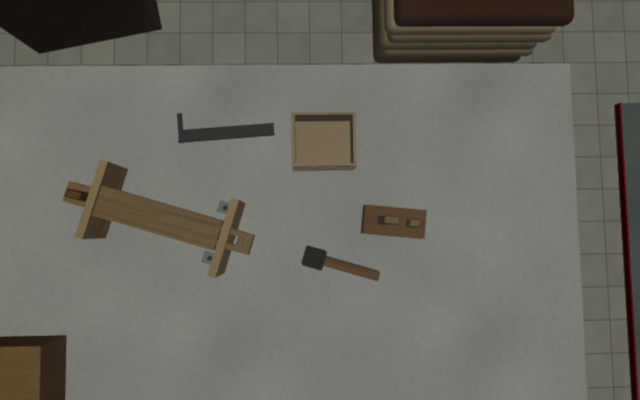

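View pics/scene0.png

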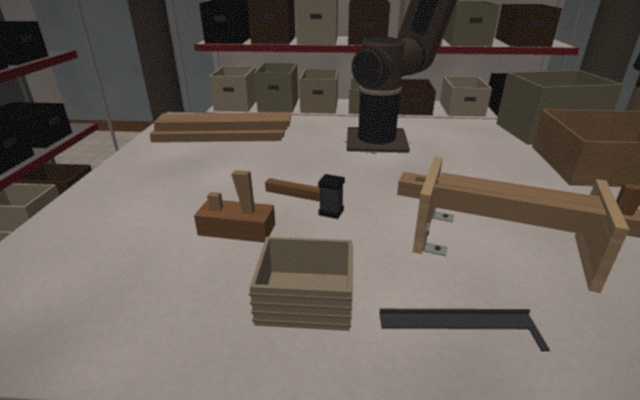

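Run:
```python
from h import *
d=dict(np.load('top0.npz'));im=cv2.cvtColor(d['img'],cv2.COLOR_RGB2BGR);W=world(d)
a=cv2.resize(im[190:285,195:275],None,fx=6,fy=6,interpolation=cv2.INTER_CUBIC)
b=cv2.resize(im[195:290,295:430],None,fx=5.5,fy=5.5,interpolation=cv2.INTER_CUBIC)
cv2.imwrite('pics/a.png',a);cv2.imwrite('pics/b.png',b)
cv2.imwrite('pics/h.png',np.hstack([cv2.applyColorMap(np.uint8(np.clip(cv2.resize(np.nan_to_num(W[190:285,195:430,2]),None,fx=3.4,fy=3.4,interpolation=cv2.INTER_NEAREST)/0.15,0,1)*255),cv2.COLORMAP_JET)]))
for z0,z1,r,n in [(.125,.14,(190,285,195,275),'panel'),(.108,.121,(190,285,195,275),'tenon'),(.13,.15,(195,245,355,435),'wedge'),(.065,.11,(195,245,355,435),'short'),(.08,.096,(240,290,295,390),'head'),(.05,.064,(240,290,315,390),'handle'),(.042,.056,(195,245,355,435),'rack')]:
    w=W[r[0]:r[1],r[2]:r[3]];m=(w[...,2]>z0)&(w[...,2]<z1);p=w[m]
    rc=cv2.minAreaRect(np.float32(p[:,:2]*1000));print(n,m.sum(),p.mean(0).round(4),np.round(rc[0],1),np.round(rc[1],1),round(rc[2],1),np.median(p[:,2]).round(4))
    print(np.round(cv2.boxPoints(rc),1).tolist())
```

```text
panel 769 [0.5107 0.0836 0.1311] [519.5 109.5] [ 81.3 179.2] 72.9 0.1314
[[421.8999938964844, 97.0], [593.2000122070312, 44.400001525878906], [617.0999755859375, 122.0999984741211], [445.70001220703125, 174.6999969482422]]
tenon 716 [0.5078 0.0705 0.1169] [510.2  80.6] [148.4 126.6] 21.9 0.1172
[[417.79998779296875, 111.5999984741211], [465.0, -5.800000190734863], [602.7000122070312, 49.599998474121094], [555.5, 167.10000610351562]]
wedge 127 [ 0.5432 -0.2955  0.1391] [ 543.2 -295.9] [34.2 17.8] 85.2 0.1394
[[532.9000244140625, -312.1000061035156], [550.7000122070312, -313.6000061035156], [553.5, -279.6000061035156], [535.7999877929688, -278.1000061035156]]
short 127 [ 0.5379 -0.3419  0.0837] [ 540.  -326.3] [96.6 18.1] 83.8 0.0835
[[525.9000244140625, -373.29998779296875], [543.7999877929688, -375.29998779296875], [554.2000122070312, -279.20001220703125], [536.2000122070312, -277.29998779296875]]
head 420 [ 0.458  -0.1227  0.0873] [ 457.9 -122.8] [49.5 45.9] 73.3 0.0875
[[428.79998779296875, -139.89999389648438], [472.70001220703125, -153.10000610351562], [486.8999938964844, -105.5999984741211], [443.0, -92.5]]
handle 569 [ 0.4308 -0.2123  0.0573] [ 430.5 -212.8] [134.9  24. ] 73.1 0.0573
[[399.3999938964844, -273.79998779296875], [422.3999938964844, -280.79998779296875], [461.70001220703125, -151.6999969482422], [438.70001220703125, -144.6999969482422]]
rack 1502 [ 0.5406 -0.3178  0.0501] [ 540.9 -320.1] [151.6  70.2] 83.9 0.0501
[[497.8999938964844, -391.79998779296875], [567.7999877929688, -399.20001220703125], [583.7999877929688, -248.39999389648438], [514.0, -241.0]]
```

View pics/a.png

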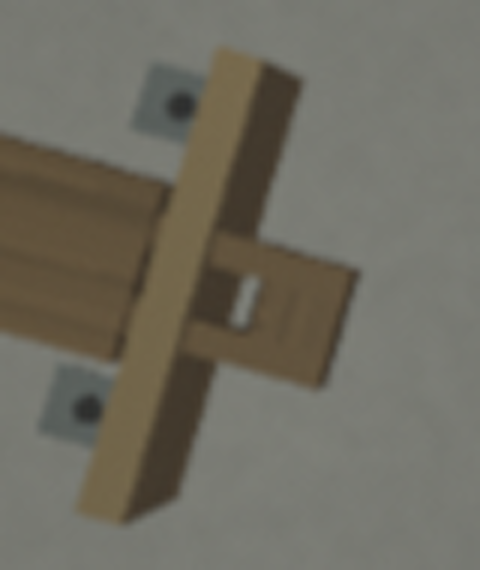

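View pics/b.png

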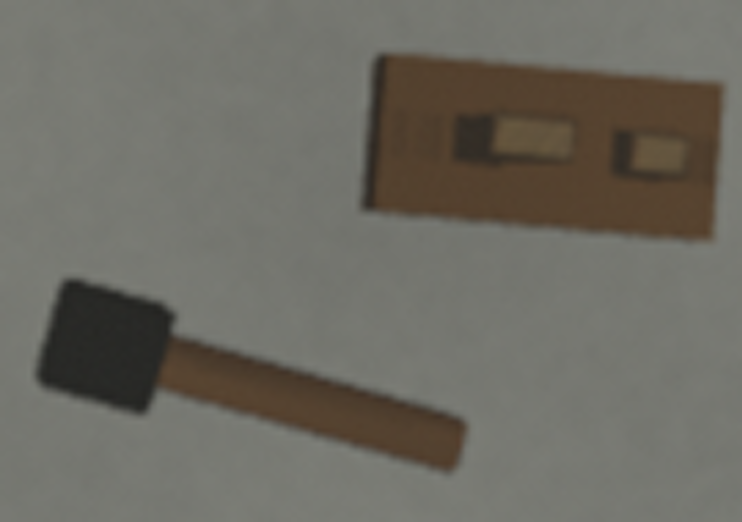

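View pics/h.png

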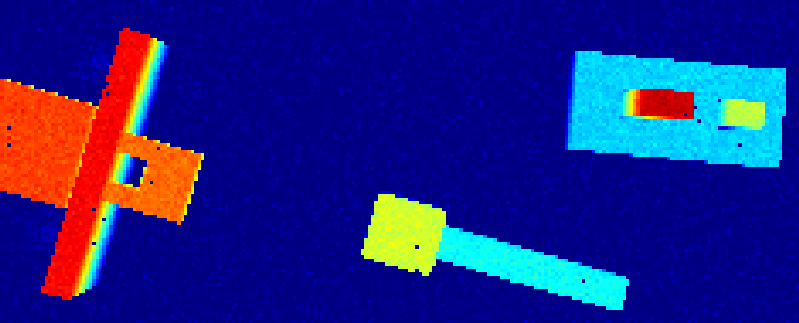

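```bash
cat > meas.py <<'E'
from h import *
d=dict(np.load('top0.npz'));W=world(d)
def rect(m,n):
    n_,l,st,_=cv2.connectedComponentsWithStats(np.uint8(m)); k=1+np.argmax(st[1:,4]); p=W[l==k]
    rc=cv2.minAreaRect(np.float32(p[:,:2]*1000)); print(n,len(p),np.round(np.mean(p,0)*1000,1),np.round(rc[0],1),np.round(rc[1],1),round(rc[2],2)); 
    c=p[:,:2]-p[:,:2].mean(0);u,s,v=np.linalg.svd(c);print('  pca dir',v[0],np.degrees(np.arctan2(*v[0][::-1]))); return l==k
r=np.zeros(W.shape[:2],bool); r[190:285,195:275]=1
with np.errstate(invalid='ignore'):
    print(np.histogram(W[r][:,2],bins=np.arange(.1,.14,.002)))
    mp=rect(r&(W[...,2]>.1275)&(W[...,2]<.14),'panel')
    a=np.radians(-17.0)
    X=np.array([np.cos(a),np.sin(a)]);
    # tenon: right of panel
    c=W[mp][:,:2].mean(0)
    Y=np.array([-np.sin(a),np.cos(a)])
    q=(W[...,:2]-c)
    lx=q@X*1000; ly=q@Y*1000
    mt=rect(r&(ly<-10)&(np.abs(W[...,2]-.1165)<.005),'tenon')
    print('panel lx',np.percentile(lx[mp],[0,1,99,100]),'ly',np.percentile(ly[mp],[0,1,50,99,100]))
    print('tenon lx',np.percentile(lx[mt],[0,1,99,100]),'ly',np.percentile(ly[mt],[0,1,99,100]))
    # slot: low pixels amid tenon
    ms=r&(ly<-11)&(ly>-45)&(np.abs(lx)<18)&(W[...,2]<.105)
    # project hole pixels to z=.116 plane
    K=d['camera_matrix'];E=d['extrinsics'];v,u=np.nonzero(ms)
    R=np.stack([(u-K[0,2])/K[0,0],(v-K[1,2])/K[1,1],np.ones(len(u))],-1)@E[:3,:3].T
    P=E[:3,3]+R*((.1165-E[2,3])/R[:,2])[:,None]
    Q=(P[:,:2]-c); print('slot',len(u),np.percentile(Q@X*1000,[0,5,95,100]),np.percentile(Q@Y*1000,[0,5,95,100]))
    print('c',c)
E
python3 meas.py
```

```text
(array([ 17,  13,  17,  13,  14,  29,  79, 150, 148, 178, 257, 254, 135,
        65, 102, 253, 193,  91,  18,   0]), array([0.1  , 0.102, 0.104, 0.106, 0.108, 0.11 , 0.112, 0.114, 0.116,
       0.118, 0.12 , 0.122, 0.124, 0.126, 0.128, 0.13 , 0.132, 0.134,
       0.136, 0.138, 0.14 ]))
panel 668 [509.7  79.7 131.9] [510.3  79.6] [ 18.7 179.2] 72.93
  pca dir [-0.95567566  0.29442151] 162.8771482678442
tenon 389 [498.3  41.8 116. ] [499.3  45.2] [51.7 47.2] 72.8
  pca dir [-0.98314027  0.18285296] 169.46401886140404
panel lx [-89.01849198 -88.11316678  88.44256451  90.19656735] ly [-9.31078795 -8.94162023  0.12108675  9.24369157  9.50639986]
tenon lx [-23.54840353 -22.92937798  23.30375878  23.74989639] ly [-61.9533739  -61.65496611 -10.66385987 -10.25761678]
slot 22 [-9.27673239 -8.97778176  8.48609898  9.18613302] [-30.51731244 -30.28561897 -22.43679966 -15.20957532]
c [0.50970138 0.07970153]
```

```bash
cat >> h.py <<'E'
from scipy.spatial.transform import Rotation as Rn
def st():
    s=manip.read_state();q=s['tool_rot'];M=Rn.from_quat([q[1],q[2],q[3],q[0]]).as_matrix()
    print('t',s['t'],'p',(s['ee_pos']*1000).round(1),'zdeg',round(np.degrees(np.arctan2(M[1,2],M[0,2])),2),'xdir',M[:,0].round(3),'F',s['force'].round(2),'T',s['ft_torque'].round(2),'w',round(s['grip_width']*1000,1),'j',s['joints'].round(2));return s
E
python3 -c "
from h import *
st()"
```

```text
t 0.1 p [293.7 607.1 249.1] zdeg 64.17 xdir [-0.001 -0.002 -1.   ] F [ 0.01  0.25 -0.63] T [-0.02  0.04 -0.01] w 85.3 j [ 0.97  0.29  1.58  0.    1.28 -0.15]
```

Call:
{"method": "servo_tool", "body": {
  "series": [
    [0, [12.5, -45, 0], -0.0613],
    [0, [12.5, -45, 0], -0.0613],
    [0, [12.5, -45, 0], -0.0613],
    [0, [12.5, -45, 0], -0.0613],
    [0, [12.5, -45, 0], -0.0613],
    [0, [12.5, -45, 0], -0.0613],
    [0, [12.5, -45, 0], -0.0613],
    [0, [12.5, -45, 0], -0.0613],
    [0, [12.5, -45, 0], -0.0613],
    [0, [12.5, -45, 0], -0.0613],
    [0, [12.5, -45, 0], -0.0613],
    [0, [12.5, -45, 0], -0.0613],
    [0, [12.5, -45, 0], -0.0613],
    [0, [12.5, -45, 0], -0.0613],
    [0, [12.5, -45, 0], -0.0613],
    [0, [12.5, -45, 0], -0.0613],
    [0, [12.5, -45, 0], -0.0613],
    [0, [12.5, -45, 0], -0.0613],
    [0, [12.5, -45, 0], -0.0613],
    [0, [12.5, -45, 0], -0.0613]
  ]
}}

```text
t: 2.1
ee_pos: [0.544, -0.2942, 0.2496]
tool_rot: [0.706, 0.039, 0.706, -0.038]
force: [0.2, 0.9, -0.0]
grip_width: 0.0855
```

Call:
{"method": "servo_tool", "body": {
  "series": [
    [0, [0, 0, 0], 0],
    [0, [0, 0, 0], 0],
    [0, [0, 0, 0], 0]
  ]
}}

```text
t: 2.4
ee_pos: [0.5437, -0.2914, 0.2497]
tool_rot: [0.706, 0.038, 0.707, -0.037]
force: [0.9, -0.1, -0.1]
grip_width: 0.0852
```

```bash
python3 -c "
from h import *
st()"
```

```text
t 2.4 p [ 543.7 -291.4  249.7] zdeg -6.03 xdir [-0.001  0.001 -1.   ] F [ 0.86 -0.06 -0.13] T [-0.03  0.03 -0.05] w 85.2 j [-0.66  0.16  1.73  0.    1.26 -0.55]
```

Call:
{"method": "servo_tool", "body": {
  "series": [
    [0, [0, -2, -40], 0],
    [0, [0, 0, -40], 0],
    [0, [0, 0, -30], 0],
    [0, [0, 0, -14], 0],
    [0, [0, 0, 0], 0]
  ]
}}

```text
t: 2.9
ee_pos: [0.5429, -0.2923, 0.1242]
tool_rot: [0.705, 0.038, 0.708, -0.036]
force: [-0.2, -0.7, 0.9]
grip_width: 0.0853
```

```bash
python3 -c "
from h import *
st();snap('scene','s1');im=cv2.imread('pics/s1.png')[90:270,140:380];cv2.imwrite('pics/s1c.png',cv2.resize(im,None,fx=3.3,fy=3.3,interpolation=2))"
```

```text
t 2.9 p [ 542.9 -292.3  124.2] zdeg -5.98 xdir [-0.004  0.003 -1.   ] F [-0.22 -0.7   0.92] T [-0.02  0.01 -0.04] w 85.3 j [-0.66  0.29  1.81  0.    1.04 -0.55]
```

View pics/s1c.png

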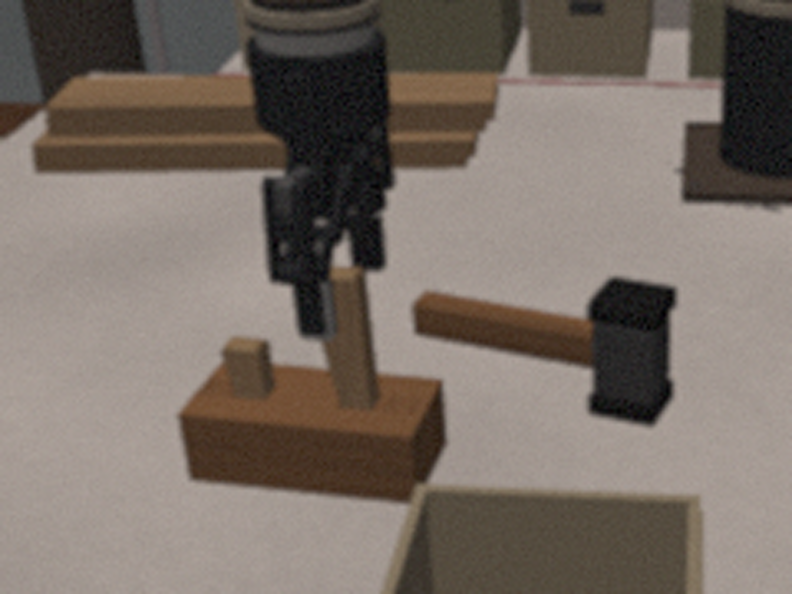

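```bash
cat >> h.py <<'E'
def proj(d,P):
    E=np.linalg.inv(d['extrinsics']);p=np.atleast_2d(P)@E[:3,:3].T+E[:3,3];q=p@d['camera_matrix'].T;return q[:,:2]/q[:,2:]
E
python3 -c "
from h import *
d=dict(np.load('s1.npz'))
print((proj(d,[[.543,-.296,.139],[.592,-.2975,.115],[.534,-.279,.139],[.552,-.279,.139]])-[140,90])*3.3)
W=world(d)
w=W[185:192,230:240];print(w[:, :].reshape(-1,3)[::6].round(3))
print(W[172:190:2,244:248].round(3)[:,1])
"
```

```text
[[334.61623831 270.62843446]
 [315.50316197 345.49457021]
 [366.08911993 264.96874745]
 [359.30277567 278.13975424]]
[[ 0.598 -0.304  0.139]
 [ 0.599 -0.292  0.139]
 [ 0.598 -0.3    0.137]
 [ 0.593 -0.291  0.134]
 [ 0.595 -0.298  0.133]
 [ 0.598 -0.305  0.132]
 [ 0.6   -0.293  0.133]
 [ 0.597 -0.302  0.129]
 [ 0.593 -0.291  0.128]
 [ 0.598 -0.298  0.128]
 [ 0.591 -0.308  0.122]
 [ 0.598 -0.294  0.126]]
[[ 0.546 -0.288  0.141]
 [ 0.55  -0.287  0.138]
 [ 0.552 -0.287  0.135]
 [ 0.555 -0.287  0.132]
 [ 0.552 -0.288  0.126]
 [ 0.553 -0.288  0.123]
 [ 0.552 -0.289  0.118]
 [ 0.552 -0.289  0.113]
 [ 0.551 -0.29   0.108]]
```

Consistent; the fingers straddle the wedge. Close.

Call:
{"method": "servo_tool", "body": {
  "series": [
    [255, [0, 0, 0], 0],
    [255, [0, 0, 0], 0],
    [255, [0, 0, 0], 0],
    [255, [0, 0, 0], 0],
    [255, [0, 0, 0], 0],
    [255, [0, 0, 0], 0],
    [255, [0, 0, 0], 0],
    [255, [0, 0, 0], 0]
  ]
}}

```text
t: 3.75
ee_pos: [0.5444, -0.2947, 0.1271]
tool_rot: [0.706, 0.037, 0.706, -0.038]
force: [-0.5, 0.4, 4.9]
grip_width: 0.0173
```

```bash
python3 -c "
from h import *
st()
d=snap('top','t2');snap('scene','s2');im=cv2.imread('pics/s2.png')[90:270,140:380];cv2.imwrite('pics/s2c.png',cv2.resize(im,None,fx=3.3,fy=3.3,interpolation=2))"
```

```text
t 3.75 p [ 544.4 -294.7  127.1] zdeg -6.08 xdir [ 0.001 -0.001 -1.   ] F [-0.49  0.36  4.85] T [ 0.05  0.11 -0.01] w 17.3 j [-0.66  0.29  1.81  0.    1.04 -0.55]
```

View pics/s2c.png

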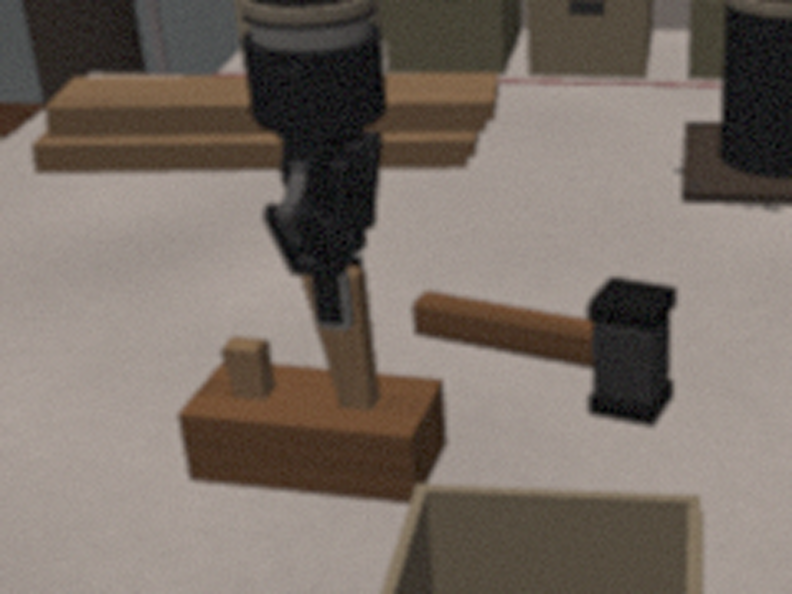

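Call:
{"method": "servo_tool", "body": {
  "series": [
    [255, [0, 0, 10], 0],
    [255, [0, 0, 25], 0],
    [255, [0, 0, 40], 0],
    [255, [0, 0, 40], 0],
    [255, [0, 0, 30], 0],
    [255, [-4.2, 34.8, 10], -0.0192],
    [255, [-4.2, 34.8, 0], -0.0192],
    [255, [-4.2, 34.8, 0], -0.0192],
    [255, [-4.2, 34.8, 0], -0.0192],
    [255, [-4.2, 34.8, 0], -0.0192],
    [255, [-4.2, 34.8, 0], -0.0192],
    [255, [-4.2, 34.8, 0], -0.0192],
    [255, [-4.2, 34.8, 0], -0.0192],
    [255, [-4.2, 34.8, 0], -0.0192],
    [255, [-4.2, 34.8, 0], -0.0192],
    [255, [0, 0, 0], 0],
    [255, [0, 0, 0], 0],
    [255, [0, 0, 0], 0]
  ]
}}

```text
t: 5.65
ee_pos: [0.502, 0.0529, 0.281]
tool_rot: [0.699, 0.105, 0.699, -0.105]
force: [0.7, -0.5, 0.9]
grip_width: 0.0171
```

```bash
python3 -c "
from h import *
st()
d=snap('top','t3');d=snap('scene','s3');im=cv2.imread('pics/s3.png')[60:270,340:580];cv2.imwrite('pics/s3c.png',cv2.resize(im,None,fx=2.8,fy=2.8,interpolation=2))
st()
"
```

```text
t 5.65 p [502.   52.9 281. ] zdeg -17.1 xdir [-0.001 -0.    -1.   ] F [ 0.67 -0.47  0.93] T [ 0.05  0.03 -0.03] w 17.1 j [-0.1  -0.12  1.95 -0.    1.31  0.2 ]
t 5.75 p [502.2  52.5 281.1] zdeg -17.16 xdir [-0. -0. -1.] F [ 0.1  -0.7  -0.51] T [-0.03  0.04  0.04] w 17.5 j [-0.1  -0.12  1.95 -0.    1.31  0.2 ]
```

View pics/s3c.png

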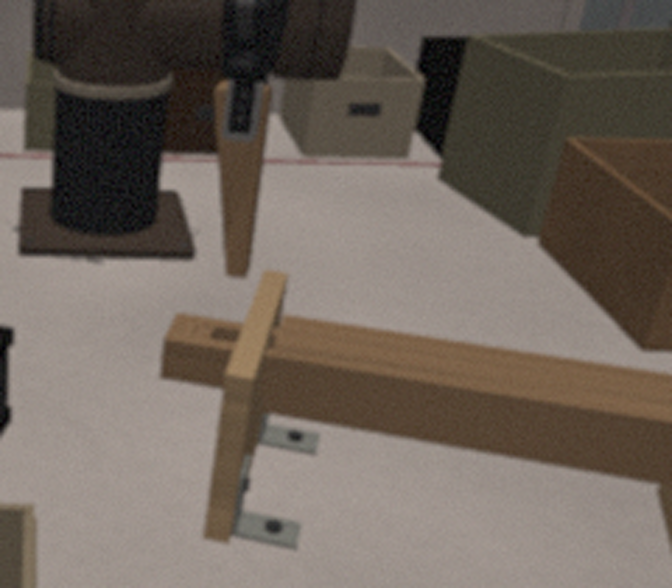

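View pics/t3.png

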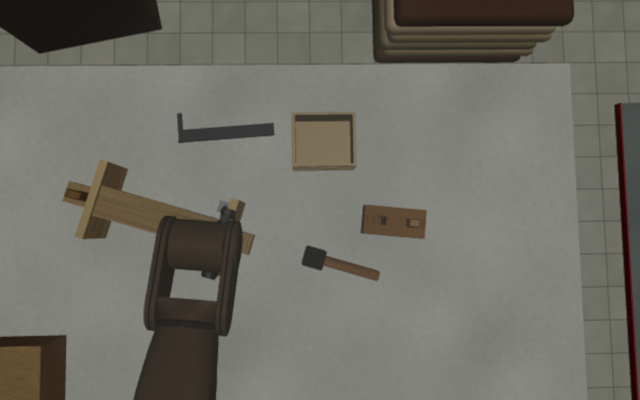

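```bash
cat > m3.py <<'E'
from h import *
import sys
tag=sys.argv[1]; tcp=np.array([502.1,52.7])
d=dict(np.load(tag+'.npz'));W=world(d)*1000
a=np.radians(-17.1);X=np.array([np.cos(a),np.sin(a)]);Y=np.array([-np.sin(a),np.cos(a)])
F=np.array([507.2,70.9])
q=W[...,:2]-F;L=np.stack([q@X,q@Y,W[...,2]],-1)
print('tcp local',(tcp-F)@X,(tcp-F)@Y)
def box(u0,v0,u1,v1,n):  # crop coordinates
    s=2.8;p=L[int(60+v0/s):int(60+v1/s),int(340+u0/s):int(340+u1/s)].reshape(-1,3);p=p[~np.isnan(p[:,0])]
    print(n,len(p),np.median(p,0).round(1),p.std(0).round(1),p.min(0).round(1),p.max(0).round(1))
box(230,150,255,260,'wedge near face')
box(222,400,236,520,'panel end')
box(172,355,225,375,'tenon near side')
box(240,295,265,365,'panel top')
# wedge silhouette per row
for v in range(108,160,6):
    r=L[v,400:450];m=(np.abs(r[:,0])<25)&(np.abs(r[:,1])<60); rr=r[m]
    if len(rr): print(v,'z',rr[:,2].mean().round(1),'y',rr[:,1].min().round(1),rr[:,1].max().round(1),len(rr))
E
python3 m3.py s3
```

```text
tcp local 0.47698954375648306 -18.89503852801435
wedge near face 350 [  8.6 -12.8 218.9] [71.4  7.2 39.3] [-494.   -50.5   -2.3] [ 12.4  -3.7 255.6]
panel end 214 [90.5  9.4 70.5] [ 1.7  4.1 27.2] [79.4  0.5 16.7] [ 93.6  17.9 116.4]
tenon near side 133 [ 24.  -27.4 102.5] [ 1.3 10.7  4.9] [ 21.3 -45.7  92.2] [ 27.   -9.1 113.1]
panel top 224 [ 16.3   5.5 131.7] [129.7  16.   50.4] [-336.6  -40.3   -2.1] [ 70.2  17.6 133.5]
108 z 265.3 y -34.3 -4.7 18
114 z 252.8 y -33.3 -4.8 17
120 z 241.7 y -29.8 -4.7 15
126 z 229.8 y -28.7 -4.5 15
132 z 218.4 y -25.4 -4.4 13
138 z 206.8 y -24.2 -4.4 12
144 z 194.9 y -22.4 -4.1 10
150 z 182.3 y -19.4 -3.9 9
156 z 170.1 y -17.8 -3.9 9
```

Call:
{"method": "servo_tool", "body": {
  "series": [
    [255, [1, 1.5, -15], 0],
    [255, [0, 0, -20], 0],
    [255, [0, 0, -6], 0],
    [255, [0, 0, -3], 0],
    [255, [0, 0, -2], 0],
    [255, [0, 0, -2], 0],
    [255, [0, 0, -2], 0]
  ]
}}

```text
t: 6.45
ee_pos: [0.5035, 0.055, 0.232]
tool_rot: [0.7, 0.105, 0.699, -0.105]
force: [0.6, 0.4, -0.7]
grip_width: 0.0168
```

Call:
{"method": "servo_tool", "body": {
  "series": [
    [255, [0, 0, -2], 0],
    [255, [0, 0, -2], 0]
  ]
}}

```text
t: 6.65
ee_pos: [0.5032, 0.0551, 0.2275]
tool_rot: [0.699, 0.105, 0.699, -0.105]
force: [-0.7, 0.2, -0.7]
grip_width: 0.0172
```

```bash
python3 -c "
from h import *
st()
d=snap('scene','s4');im=cv2.imread('pics/s4.png')[60:270,340:580];cv2.imwrite('pics/s4c.png',cv2.resize(im,None,fx=2.8,fy=2.8,interpolation=2))
"
```

```text
t 6.65 p [503.2  55.1 227.5] zdeg -17.07 xdir [ 0.001 -0.    -1.   ] F [-0.68  0.21 -0.68] T [-0.08  0.02 -0.02] w 17.2 j [-0.09 -0.07  2.01 -0.    1.2   0.21]
```

View pics/s4c.png

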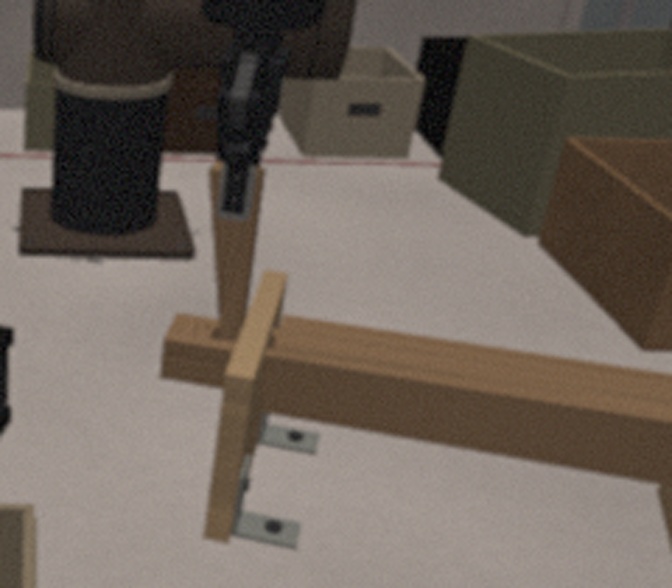

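Call:
{"method": "servo_tool", "body": {
  "series": [
    [255, [0, 0, -3], 0],
    [255, [0, 0, -3], 0],
    [255, [0, 0, -3], 0],
    [255, [0, 0, -3], 0]
  ]
}}

```text
t: 7.1
ee_pos: [0.503, 0.0551, 0.215]
tool_rot: [0.699, 0.105, 0.699, -0.105]
force: [-0.1, -0.1, -1.2]
grip_width: 0.0169
```

Call:
{"method": "servo_tool", "body": {
  "series": [
    [255, [0, 0, -3], 0],
    [255, [0, 0, -3], 0],
    [255, [0, 0, -2], 0]
  ]
}}

```text
t: 7.4
ee_pos: [0.5029, 0.0551, 0.2069]
tool_rot: [0.699, 0.105, 0.699, -0.105]
force: [0.4, 0.2, -0.1]
grip_width: 0.0174
```

Call:
{"method": "servo_tool", "body": {
  "series": [
    [255, [0, 0, -2], 0],
    [255, [0, 0, -2], 0]
  ]
}}

```text
t: 7.6
ee_pos: [0.5031, 0.0551, 0.2032]
tool_rot: [0.699, 0.105, 0.699, -0.105]
force: [0.1, -0.2, -0.3]
grip_width: 0.0173
```

Call:
{"method": "servo_tool", "body": {
  "series": [
    [255, [0, 0, -2], 0],
    [255, [0, 0, -2], 0]
  ]
}}

```text
t: 7.8
ee_pos: [0.5031, 0.0551, 0.1992]
tool_rot: [0.699, 0.105, 0.699, -0.105]
force: [-0.5, 0.2, -0.9]
grip_width: 0.0168
```

Call:
{"method": "servo_tool", "body": {
  "series": [
    [255, [0, 0, -1], 0],
    [255, [0, 0, -1], 0]
  ]
}}

```text
t: 8.0
ee_pos: [0.5031, 0.0551, 0.1972]
tool_rot: [0.699, 0.105, 0.699, -0.105]
force: [0.9, 0.1, -0.5]
grip_width: 0.0175
```

Call:
{"method": "servo_tool", "body": {
  "series": [
    [255, [0, 0, -1], 0],
    [255, [0, 0, -1], 0]
  ]
}}

```text
t: 8.2
ee_pos: [0.5031, 0.0551, 0.1953]
tool_rot: [0.699, 0.105, 0.699, -0.105]
force: [-0.3, -1.5, -0.4]
grip_width: 0.0173
```

Call:
{"method": "servo_tool", "body": {
  "series": [
    [255, [0, 0, -1], 0],
    [255, [0, 0, -1], 0]
  ]
}}

```text
t: 8.4
ee_pos: [0.5031, 0.0551, 0.1933]
tool_rot: [0.699, 0.105, 0.699, -0.105]
force: [-0.1, -0.3, -0.3]
grip_width: 0.0172
```

Call:
{"method": "servo_tool", "body": {
  "series": [
    [255, [0, 0, -1], 0],
    [255, [0, 0, -1], 0]
  ]
}}

```text
t: 8.6
ee_pos: [0.503, 0.0551, 0.1912]
tool_rot: [0.699, 0.105, 0.699, -0.105]
force: [-0.8, 0.2, -1.6]
grip_width: 0.0172
```

Call:
{"method": "servo_tool", "body": {
  "series": [
    [255, [0, 0, -1], 0],
    [255, [0, 0, -1], 0]
  ]
}}

```text
t: 8.8
ee_pos: [0.5031, 0.0552, 0.1893]
tool_rot: [0.699, 0.105, 0.699, -0.105]
force: [0.1, -0.1, -0.3]
grip_width: 0.0172
```

Call:
{"method": "servo_tool", "body": {
  "series": [
    [255, [0.15, 0.5, 0], 0],
    [255, [0, 0, 0], 0]
  ]
}}

```text
t: 9.0
ee_pos: [0.5032, 0.0556, 0.1893]
tool_rot: [0.699, 0.105, 0.699, -0.105]
force: [-0.9, 0.6, -0.0]
grip_width: 0.0172
```

Call:
{"method": "servo_tool", "body": {
  "series": [
    [255, [0.15, 0.5, 0], 0],
    [255, [0, 0, 0], 0]
  ]
}}

```text
t: 9.2
ee_pos: [0.5033, 0.0559, 0.1893]
tool_rot: [0.699, 0.105, 0.699, -0.105]
force: [-0.9, -1.4, -0.8]
grip_width: 0.0173
```

Call:
{"method": "servo_tool", "body": {
  "series": [
    [255, [0.15, 0.5, 0], 0],
    [255, [0, 0, 0], 0]
  ]
}}

```text
t: 9.4
ee_pos: [0.5034, 0.0562, 0.1893]
tool_rot: [0.699, 0.104, 0.699, -0.105]
force: [-1.3, -1.6, -0.4]
grip_width: 0.0173
```

Call:
{"method": "servo_tool", "body": {
  "series": [
    [255, [0, 0, -1], 0],
    [255, [0, 0, -1], 0]
  ]
}}

```text
t: 9.6
ee_pos: [0.5037, 0.0562, 0.1876]
tool_rot: [0.699, 0.105, 0.699, -0.105]
force: [-0.8, -2.2, 2.0]
grip_width: 0.017
```

Call:
{"method": "servo_tool", "body": {
  "series": [
    [255, [0, 0, -1], 0],
    [255, [0, 0, -1], 0]
  ]
}}

```text
t: 9.8
ee_pos: [0.5037, 0.0562, 0.1855]
tool_rot: [0.699, 0.105, 0.699, -0.105]
force: [-1.0, -2.6, 2.8]
grip_width: 0.0174
```

Call:
{"method": "servo_tool", "body": {
  "series": [
    [255, [0, 0, -1], 0],
    [255, [0, 0, -1], 0]
  ]
}}

```text
t: 10.0
ee_pos: [0.504, 0.0564, 0.1848]
tool_rot: [0.7, 0.105, 0.699, -0.105]
force: [-3.1, -3.5, 9.6]
grip_width: 0.0173
```

Call:
{"method": "servo_tool", "body": {
  "series": [
    [120, [0, 0, 0], 0],
    [60, [0, 0, 0], 0],
    [0, [0, 0, 0], 0],
    [0, [0, 0, 0], 0],
    [0, [0, 0, 0], 0],
    [0, [0, 0, 0], 0]
  ]
}}

```text
t: 10.6
ee_pos: [0.5035, 0.0567, 0.1832]
tool_rot: [0.699, 0.105, 0.699, -0.105]
force: [0.4, -0.3, -0.6]
grip_width: 0.0854
```

```bash
python3 -c "
from h import *
st()
d=snap('scene','s5');im=cv2.imread('pics/s5.png')[60:270,340:580];cv2.imwrite('pics/s5c.png',cv2.resize(im,None,fx=2.8,fy=2.8,interpolation=2))
"
```

```text
t 10.6 p [503.5  56.7 183.2] zdeg -17.08 xdir [-0.  0. -1.] F [ 0.39 -0.25 -0.65] T [-0.01  0.    0.  ] w 85.4 j [-0.09 -0.02  2.05  0.    1.12  0.21]
```

View pics/s5c.png

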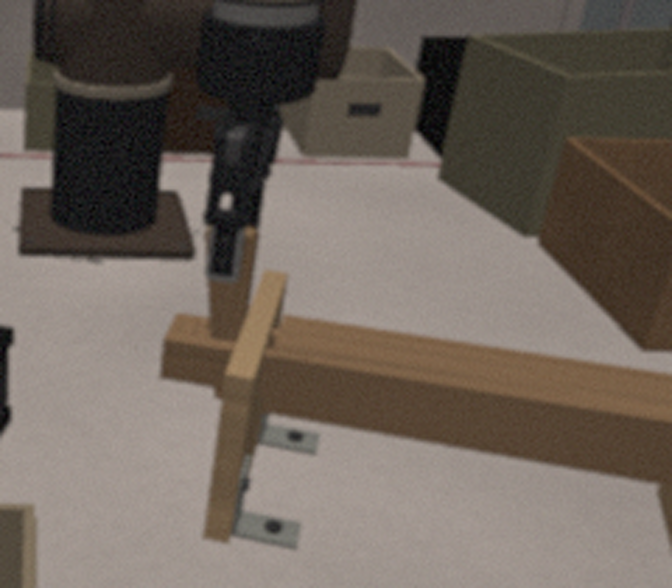

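Call:
{"method": "servo_tool", "body": {
  "series": [
    [0, [0, 0, 20], 0],
    [0, [0, 0, 45], 0],
    [0, [0, 0, 25], 0],
    [0, [-10, -37.9, 0], 0],
    [0, [-10, -37.9, 0], 0],
    [0, [-10, -37.9, 0], 0],
    [0, [-10, -37.9, 0], 0],
    [0, [-10, -37.9, 0], 0],
    [0, [-10, -37.9, 0], 0],
    [0, [0, 0, -40], 0],
    [0, [0, 0, -40], 0],
    [0, [0, 0, -20], 0],
    [0, [0, 0, 0], 0],
    [0, [0, 0, 0], 0]
  ]
}}

```text
t: 12.05
ee_pos: [0.4438, -0.171, 0.1738]
tool_rot: [0.699, 0.105, 0.699, -0.105]
force: [0.3, -0.3, 0.2]
grip_width: 0.0853
```

```bash
python3 -c "
from h import *
st()
d=snap('scene','s6');im=cv2.imread('pics/s6.png')[60:280,180:580];cv2.imwrite('pics/s6c.png',cv2.resize(im,None,fx=2,fy=2,interpolation=2))
d=snap('top','t6');im=cv2.imread('pics/t6.png')[150:330,180:440];cv2.imwrite('pics/t6c.png',cv2.resize(im,None,fx=3,fy=3,interpolation=2))
"
```

```text
t 12.05 p [ 443.8 -171.   173.8] zdeg -17.08 xdir [ 0. -0. -1.] F [ 0.3  -0.29  0.22] T [-0.01  0.01 -0.03] w 85.3 j [-0.58 -0.08  2.12  0.    1.1  -0.28]
```

View pics/s6c.png

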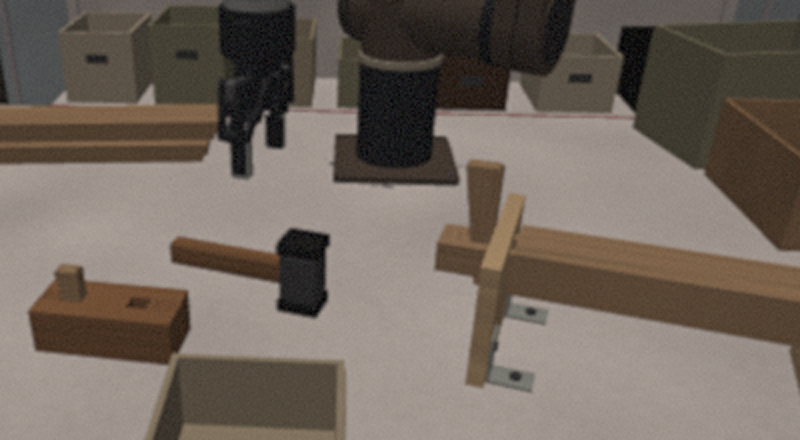

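View pics/t6c.png

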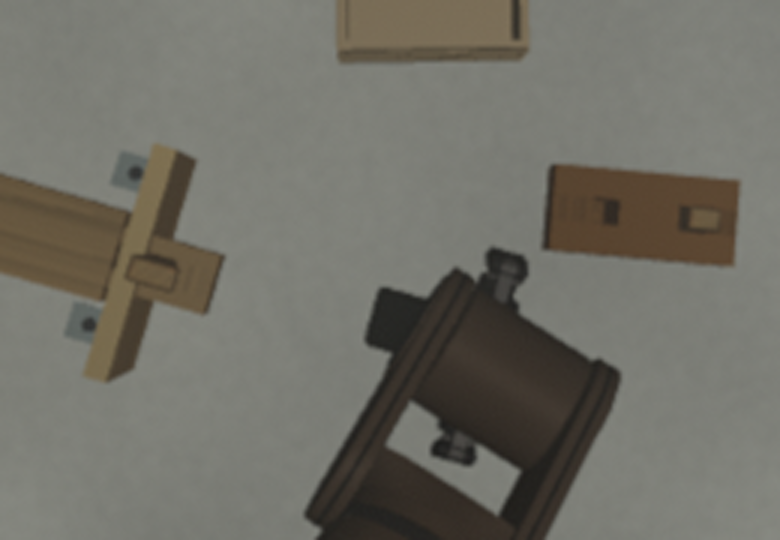

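Wedge stands upright in the slot, flat to the panel (top view at about (152,272) of the crop), and the gripper is over the mallet. Measure the wedge top and go down onto the handle.

```bash
cat > wt.py <<'E'
from h import *
import sys
d=dict(np.load(sys.argv[1]+'.npz'));W=world(d)*1000
a=np.radians(-17.1);X=np.array([np.cos(a),np.sin(a)]);Y=np.array([-np.sin(a),np.cos(a)]);F=np.array([507.2,70.9])
q=W[...,:2]-F;L=np.stack([q@X,q@Y,W[...,2]],-1)
with np.errstate(invalid='ignore'):
    m=(np.abs(L[...,0])<20)&(L[...,1]>-45)&(L[...,1]<15)&(L[...,2]>138)&(L[...,2]<230)
    m[:, :200]=0
    p=L[m];zt=np.percentile(p[:,2],90);m2=m&(L[...,2]>zt-8);p=L[m2]
    print('wedge top n',len(p),'local',p.mean(0).round(1),'med z',np.median(p[:,2]).round(1),p.min(0).round(1),p.max(0).round(1),'world',W[m2].mean(0).round(1))
    # tenon end
    t=(np.abs(L[...,0])<20)&(L[...,1]<-30)&(L[...,1]>-75)&(np.abs(L[...,2]-116)<6)
    t[:, :200]=0
    print('tenon end y',np.percentile(L[t][:,1],[0,1,3]).round(1))
E
python3 wt.py t6
```

```text
wedge top n 147 local [  0.4 -17.4 195.5] med z 195.6 [ -8.9 -34.8 189.8] [  9.3   0.5 201. ] world [502.4  54.1 195.5]
tenon end y [-52.7 -52.6 -52.3]
```

Call:
{"method": "servo_tool", "body": {
  "series": [
    [0, [-0.5, 0.4, -40], 0],
    [0, [0, 0, -40], 0],
    [0, [0, 0, -30], 0],
    [0, [0, 0, -15], 0],
    [0, [0, 0, -5], 0],
    [0, [0, 0, 0], 0],
    [0, [0, 0, 0], 0]
  ]
}}

```text
t: 12.85
ee_pos: [0.4445, -0.1713, 0.0451]
tool_rot: [0.7, 0.104, 0.698, -0.105]
force: [0.4, 0.7, 0.0]
grip_width: 0.0856
```

Call:
{"method": "servo_tool", "body": {
  "series": [
    [255, [0, 0, 0], 0],
    [255, [0, 0, 0], 0],
    [255, [0, 0, 0], 0],
    [255, [0, 0, 0], 0],
    [255, [0, 0, 0], 0],
    [255, [0, 0, 0], 0],
    [255, [0, 0, 0], 0]
  ]
}}

```text
t: 13.55
ee_pos: [0.4434, -0.1707, 0.0437]
tool_rot: [0.7, 0.105, 0.699, -0.105]
force: [0.2, -0.5, 2.7]
grip_width: 0.0235
```

Call:
{"method": "servo_tool", "body": {
  "series": [
    [255, [0, 0, 5], 0],
    [255, [0, 0, 15], 0],
    [255, [0, 0, 30], 0],
    [255, [0, 0, 40], 0],
    [255, [0, 0, 40], 0],
    [255, [0, 0, 40], 0],
    [255, [0, 0, 40], 0],
    [255, [0, 0, 16], 0],
    [255, [2, 10, 0], 0],
    [255, [8, 30, 0], 0],
    [255, [8, 33, 0], 0],
    [255, [8, 33, 0], 0],
    [255, [8, 31, 0], 0],
    [255, [6, 25, 0], 0],
    [255, [3, 11, 0], 0],
    [255, [1.5, 4, 0], 0],
    [255, [0, 0, 0], 0],
    [255, [0, 0, 0], 0]
  ]
}}

```text
t: 15.35
ee_pos: [0.4871, 0.0059, 0.2686]
tool_rot: [0.699, 0.105, 0.7, -0.105]
force: [0.8, -0.2, -3.7]
grip_width: 0.0235
```

```bash
python3 -c "
from h import *
st()
d=snap('scene','s7');im=cv2.imread('pics/s7.png')[60:270,340:580];cv2.imwrite('pics/s7c.png',cv2.resize(im,None,fx=2.8,fy=2.8,interpolation=2))
d=snap('top','t7');im=cv2.imread('pics/t7.png')[170:310,180:340];cv2.imwrite('pics/t7c.png',cv2.resize(im,None,fx=4,fy=4,interpolation=2))
st()"
```

```text
t 15.35 p [487.1   5.9 268.6] zdeg -17.12 xdir [-0.001 -0.    -1.   ] F [ 0.78 -0.16 -3.72] T [-0.09  0.05 -0.  ] w 23.5 j [-0.2  -0.15  2.01 -0.    1.29  0.1 ]
t 15.45 p [487.3   5.7 269.1] zdeg -17.16 xdir [-0. -0. -1.] F [-0.34  0.82 -4.45] T [-0.15  0.04  0.  ] w 23.2 j [-0.2  -0.15  2.   -0.    1.29  0.1 ]
```

View pics/s7c.png

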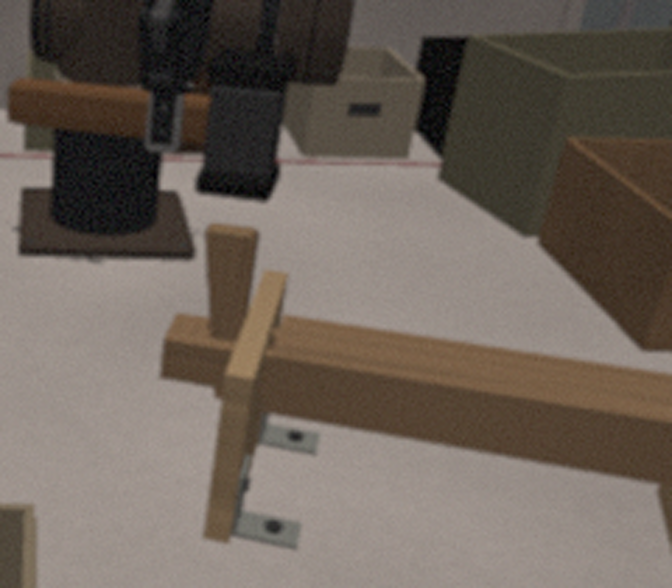

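View pics/t7c.png

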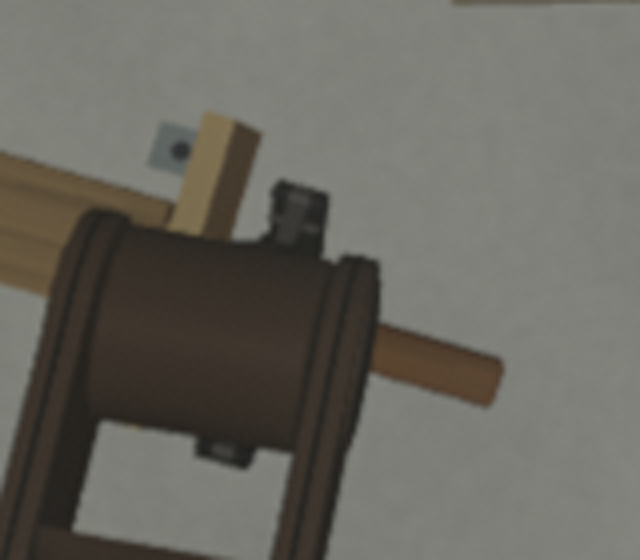

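Run:
```python
from h import *
d=dict(np.load('s7.npz'));W=world(d)*1000
a=np.radians(-17.1);X=np.array([np.cos(a),np.sin(a)]);Y=np.array([-np.sin(a),np.cos(a)]);F=np.array([507.2,70.9])
q=W[...,:2]-F;L=np.stack([q@X,q@Y,W[...,2]],-1)
s=2.8
# handle near face centre line: per column 
for u in list(range(346,392,5))+list(range(412,440,4)):
    c=L[85:132,u];m=(np.abs(c[:,0])<40)&(c[:,2]>150);c=c[m]
    if len(c): print(u,len(c),'x',np.median(c[:,0]).round(1),'y',np.median(c[:,1]).round(1),'z',c[:,2].min().round(1),c[:,2].max().round(1))
```

```text
346 17 x 10.7 y -171.3 z 255.0 282.9
351 17 x 10.4 y -161.2 z 256.3 282.7
356 17 x 9.8 y -151.3 z 255.9 282.9
361 17 x 11.0 y -140.9 z 257.0 282.5
366 17 x 11.2 y -131.1 z 256.1 282.5
371 17 x 10.4 y -121.6 z 257.9 282.9
376 17 x 10.8 y -111.8 z 256.4 282.4
381 18 x 10.4 y -102.1 z 255.5 282.8
386 17 x 11.2 y -92.3 z 256.4 282.7
391 19 x 10.9 y -82.7 z 255.4 295.4
412 33 x 13.7 y -42.8 z 225.9 282.4
416 45 x 20.6 y -34.8 z 227.7 307.3
420 46 x 20.3 y -27.6 z 226.0 307.6
424 46 x 20.6 y -20.4 z 227.5 308.2
428 46 x 20.9 y -13.4 z 225.7 309.4
432 47 x 20.8 y -6.4 z 227.3 309.1
436 46 x 19.5 y 0.2 z 228.6 309.8
```

Call:
{"method": "servo_tool", "body": {
  "series": [
    [255, [0.7, 0, -10], 0],
    [255, [0, 0, -10], 0],
    [255, [0, 0, -4], 0],
    [255, [0, 0, -1], 0]
  ]
}}

```text
t: 15.85
ee_pos: [0.4875, 0.0066, 0.2428]
tool_rot: [0.698, 0.105, 0.7, -0.105]
force: [-0.6, -0.0, -3.7]
grip_width: 0.0233
```

Call:
{"method": "servo_tool", "body": {
  "series": [
    [255, [0, 0, -1], 0],
    [255, [0, 0, -1], 0]
  ]
}}

```text
t: 16.05
ee_pos: [0.4884, 0.0065, 0.2426]
tool_rot: [0.7, 0.105, 0.699, -0.105]
force: [-0.1, 0.0, -3.4]
grip_width: 0.0232
```

Call:
{"method": "servo_tool", "body": {
  "series": [
    [255, [0, 0, -0.5], 0],
    [255, [0, 0, -0.5], 0]
  ]
}}

```text
t: 16.25
ee_pos: [0.4884, 0.0066, 0.2416]
tool_rot: [0.7, 0.105, 0.699, -0.105]
force: [-0.4, -0.0, -3.6]
grip_width: 0.0228
```

Call:
{"method": "servo_tool", "body": {
  "series": [
    [255, [0, 0, -0.5], 0],
    [255, [0, 0, -0.5], 0]
  ]
}}

```text
t: 16.45
ee_pos: [0.4883, 0.0065, 0.2407]
tool_rot: [0.699, 0.105, 0.699, -0.105]
force: [-0.9, -0.4, -1.0]
grip_width: 0.0234
```

Call:
{"method": "servo_tool", "body": {
  "series": [
    [255, [0, 0, -0.5], 0],
    [255, [0, 0, -0.5], 0]
  ]
}}

```text
t: 16.65
ee_pos: [0.4886, 0.0064, 0.2404]
tool_rot: [0.7, 0.105, 0.699, -0.105]
force: [-2.1, -0.5, 2.2]
grip_width: 0.0231
```

Call:
{"method": "servo_tool", "body": {
  "series": [
    [255, [0, 0, -0.5], 0],
    [255, [0, 0, 0], 0]
  ]
}}

```text
t: 16.85
ee_pos: [0.4888, 0.0063, 0.2401]
tool_rot: [0.7, 0.105, 0.699, -0.105]
force: [-1.3, -1.8, 3.3]
grip_width: 0.0235
```

Call:
{"method": "servo_tool", "body": {
  "series": [
    [255, [0, 0, -0.5], 0],
    [255, [0, 0, 0], 0]
  ]
}}

```text
t: 17.05
ee_pos: [0.489, 0.0062, 0.2397]
tool_rot: [0.7, 0.105, 0.698, -0.105]
force: [-1.2, -2.8, 4.8]
grip_width: 0.0232
```

Call:
{"method": "servo_tool", "body": {
  "series": [
    [255, [0, 0, -0.5], 0],
    [255, [0, 0, 0], 0]
  ]
}}

```text
t: 17.25
ee_pos: [0.4891, 0.0062, 0.2393]
tool_rot: [0.7, 0.105, 0.698, -0.105]
force: [-1.1, -1.5, 5.0]
grip_width: 0.0233
```

Call:
{"method": "servo_tool", "body": {
  "series": [
    [255, [0, 0, -0.5], 0],
    [255, [0, 0, 0], 0]
  ]
}}

```text
t: 17.45
ee_pos: [0.4891, 0.0062, 0.2387]
tool_rot: [0.7, 0.105, 0.698, -0.105]
force: [-1.6, -1.8, 4.8]
grip_width: 0.0234
```

Call:
{"method": "servo_tool", "body": {
  "series": [
    [255, [0, 0, 1.5], 0],
    [255, [0, 0, -3], 0]
  ]
}}

```text
t: 17.65
ee_pos: [0.489, 0.0062, 0.2371]
tool_rot: [0.7, 0.105, 0.698, -0.105]
force: [-2.2, -2.7, 8.6]
grip_width: 0.0235
```

Call:
{"method": "servo_tool", "body": {
  "series": [
    [255, [0, 0, 1.5], 0],
    [255, [0, 0, -3], 0],
    [255, [0, 0, 0], 0]
  ]
}}

```text
t: 17.95
ee_pos: [0.4887, 0.0063, 0.235]
tool_rot: [0.7, 0.105, 0.699, -0.105]
force: [-1.2, -2.4, 4.4]
grip_width: 0.0229
```

Call:
{"method": "servo_tool", "body": {
  "series": [
    [255, [0, 0, 1.5], 0],
    [255, [0, 0, -3], 0],
    [255, [0, 0, 1.5], 0],
    [255, [0, 0, -3], 0]
  ]
}}

```text
t: 18.35
ee_pos: [0.4886, 0.0064, 0.232]
tool_rot: [0.7, 0.105, 0.699, -0.105]
force: [-0.8, -3.2, 8.7]
grip_width: 0.0229
```

Call:
{"method": "servo_tool", "body": {
  "series": [
    [255, [0, 0, 1.5], 0],
    [255, [0, 0, -3], 0],
    [255, [0, 0, 1.5], 0],
    [255, [0, 0, -3], 0],
    [255, [0, 0, 1.5], 0],
    [255, [0, 0, -3], 0],
    [255, [0, 0, 1.5], 0],
    [255, [0, 0, -3], 0]
  ]
}}

```text
t: 19.15
ee_pos: [0.4884, 0.0065, 0.2258]
tool_rot: [0.699, 0.105, 0.699, -0.105]
force: [-1.1, -2.8, 7.6]
grip_width: 0.0231
```

Call:
{"method": "servo_tool", "body": {
  "series": [
    [255, [0, 0, 1.5], 0],
    [255, [0, 0, -3], 0],
    [255, [0, 0, 1.5], 0],
    [255, [0, 0, -3], 0],
    [255, [0, 0, 1.5], 0],
    [255, [0, 0, -3], 0],
    [255, [0, 0, 1.5], 0],
    [255, [0, 0, -3], 0]
  ]
}}

```text
t: 19.95
ee_pos: [0.4883, 0.0064, 0.2198]
tool_rot: [0.699, 0.105, 0.699, -0.105]
force: [-1.6, -1.1, 8.2]
grip_width: 0.0228
```

```bash
python3 -c "
from h import *
st()
d=snap('scene','s8');im=cv2.imread('pics/s8.png')[60:270,340:580];cv2.imwrite('pics/s8c.png',cv2.resize(im,None,fx=2.8,fy=2.8,interpolation=2))
st()"
```

```text
t 19.95 p [488.3   6.4 219.8] zdeg -17.06 xdir [ 0. -0. -1.] F [-1.56 -1.11  8.23] T [-0.04  0.24  0.01] w 22.8 j [-0.19 -0.11  2.05 -0.    1.19  0.1 ]
t 20.0 p [488.3   6.5 219.5] zdeg -17.07 xdir [ 0. -0. -1.] F [-0.65 -1.78  4.61] T [-0.13  0.16 -0.01] w 23.4 j [-0.19 -0.11  2.05 -0.    1.19  0.1 ]
```

View pics/s8c.png

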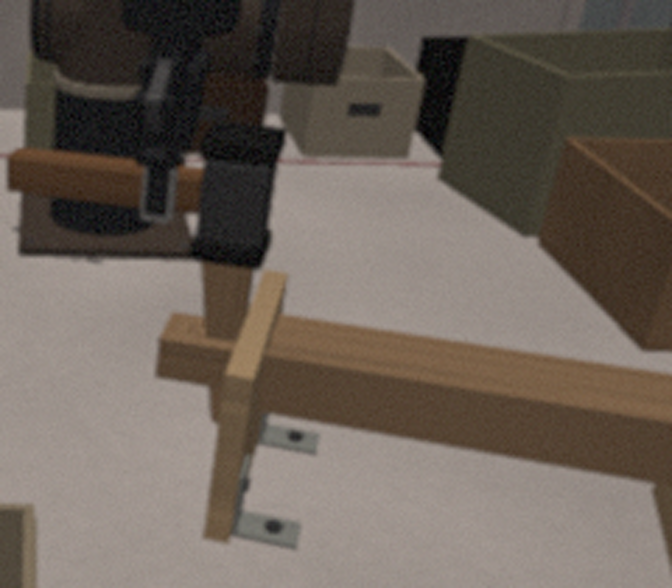

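Call:
{"method": "servo_tool", "body": {
  "series": [
    [255, [0, 0, 1.5], 0],
    [255, [0, 0, -3], 0],
    [255, [0, 0, 1.5], 0],
    [255, [0, 0, -3], 0],
    [255, [0, 0, 1.5], 0],
    [255, [0, 0, -3], 0]
  ]
}}

```text
t: 20.6
ee_pos: [0.4883, 0.0064, 0.2155]
tool_rot: [0.699, 0.105, 0.699, -0.105]
force: [-3.3, -2.9, 9.2]
grip_width: 0.0232
```

Call:
{"method": "servo_tool", "body": {
  "series": [
    [255, [0, 0, 1.5], 0],
    [255, [0, 0, -2.5], 0],
    [255, [0, 0, 1.5], 0],
    [255, [0, 0, -2.5], 0]
  ]
}}

```text
t: 21.0
ee_pos: [0.4883, 0.0064, 0.2133]
tool_rot: [0.699, 0.105, 0.699, -0.105]
force: [-2.4, -2.0, 7.9]
grip_width: 0.0234
```

Call:
{"method": "servo_tool", "body": {
  "series": [
    [255, [0, 0, 1.5], 0],
    [255, [0, 0, -2.5], 0]
  ]
}}

```text
t: 21.2
ee_pos: [0.4883, 0.0064, 0.2122]
tool_rot: [0.699, 0.105, 0.699, -0.105]
force: [-3.1, -2.0, 7.9]
grip_width: 0.0228
```

Call:
{"method": "servo_tool", "body": {
  "series": [
    [255, [0, 0, 1.5], 0],
    [255, [0, 0, -2.5], 0]
  ]
}}

```text
t: 21.4
ee_pos: [0.4882, 0.0064, 0.2112]
tool_rot: [0.699, 0.105, 0.699, -0.105]
force: [-4.1, -1.8, 9.6]
grip_width: 0.0231
```

Call:
{"method": "servo_tool", "body": {
  "series": [
    [255, [0, 0, 1.5], 0],
    [255, [0, 0, -2.5], 0]
  ]
}}

```text
t: 21.6
ee_pos: [0.4882, 0.0064, 0.2102]
tool_rot: [0.699, 0.105, 0.699, -0.105]
force: [-3.4, -1.8, 9.1]
grip_width: 0.0231
```

Call:
{"method": "servo_tool", "body": {
  "series": [
    [255, [0, 0, 1.5], 0],
    [255, [0, 0, -2.5], 0],
    [255, [0, 0, 1.5], 0],
    [255, [0, 0, -2.5], 0]
  ]
}}

```text
t: 22.0
ee_pos: [0.4883, 0.0064, 0.2083]
tool_rot: [0.699, 0.105, 0.699, -0.105]
force: [-3.4, -1.8, 9.5]
grip_width: 0.0232
```

Call:
{"method": "servo_tool", "body": {
  "series": [
    [255, [0, 0, 1.5], 0],
    [255, [0, 0, -2.5], 0],
    [255, [0, 0, 1.5], 0],
    [255, [0, 0, -2.5], 0]
  ]
}}

```text
t: 22.4
ee_pos: [0.4883, 0.0064, 0.2063]
tool_rot: [0.699, 0.105, 0.699, -0.105]
force: [-3.0, -1.1, 9.7]
grip_width: 0.0233
```

Call:
{"method": "servo_tool", "body": {
  "series": [
    [255, [0, 0, 1.5], 0],
    [255, [0, 0, -2.5], 0]
  ]
}}

```text
t: 22.6
ee_pos: [0.4883, 0.0064, 0.2053]
tool_rot: [0.699, 0.105, 0.699, -0.105]
force: [-3.2, -1.3, 9.0]
grip_width: 0.023
```

Call:
{"method": "servo_tool", "body": {
  "series": [
    [255, [0, 0, 1.5], 0],
    [255, [0, 0, -2.5], 0]
  ]
}}

```text
t: 22.8
ee_pos: [0.4883, 0.0064, 0.2043]
tool_rot: [0.699, 0.105, 0.699, -0.105]
force: [-3.7, -2.9, 10.9]
grip_width: 0.0234
```

Call:
{"method": "servo_tool", "body": {
  "series": [
    [255, [0, 0, 1.5], 0],
    [255, [0, 0, -2.5], 0]
  ]
}}

```text
t: 23.0
ee_pos: [0.4884, 0.0063, 0.2038]
tool_rot: [0.699, 0.105, 0.699, -0.105]
force: [-6.3, -3.0, 14.2]
grip_width: 0.0231
```

Call:
{"method": "servo_tool", "body": {
  "series": [
    [255, [0, 0, 1.5], 0],
    [255, [0, 0, -1.5], 0],
    [255, [0, 0, 0], 0]
  ]
}}

```text
t: 23.3
ee_pos: [0.4884, 0.0064, 0.2042]
tool_rot: [0.699, 0.105, 0.699, -0.105]
force: [-4.8, -1.5, 9.3]
grip_width: 0.0233
```

Call:
{"method": "servo_tool", "body": {
  "series": [
    [255, [0, 0, 1.5], 0],
    [255, [0, 0, -1.8], 0],
    [255, [0, 0, 0], 0]
  ]
}}

```text
t: 23.6
ee_pos: [0.4884, 0.0064, 0.2041]
tool_rot: [0.699, 0.105, 0.699, -0.105]
force: [-5.1, -0.9, 10.7]
grip_width: 0.0232
```

```bash
python3 -c "
from h import *
st()
d=snap('scene','s9');im=cv2.imread('pics/s9.png')[60:270,340:580];cv2.imwrite('pics/s9c.png',cv2.resize(im,None,fx=2.8,fy=2.8,interpolation=2))
d=snap('top','t9')
W=world(d)*1000
st()"
```

```text
t 23.6 p [488.4   6.4 204.1] zdeg -17.04 xdir [-0. -0. -1.] F [-5.08 -0.92 10.68] T [0.13 0.86 0.15] w 23.2 j [-0.19 -0.09  2.07 -0.    1.16  0.1 ]
t 23.7 p [488.4   6.4 204.1] zdeg -17.04 xdir [-0.    -0.001 -1.   ] F [-5.54 -1.68 11.59] T [0.11 0.95 0.16] w 23.3 j [-0.19 -0.09  2.07 -0.    1.16  0.1 ]
```

View pics/s9c.png

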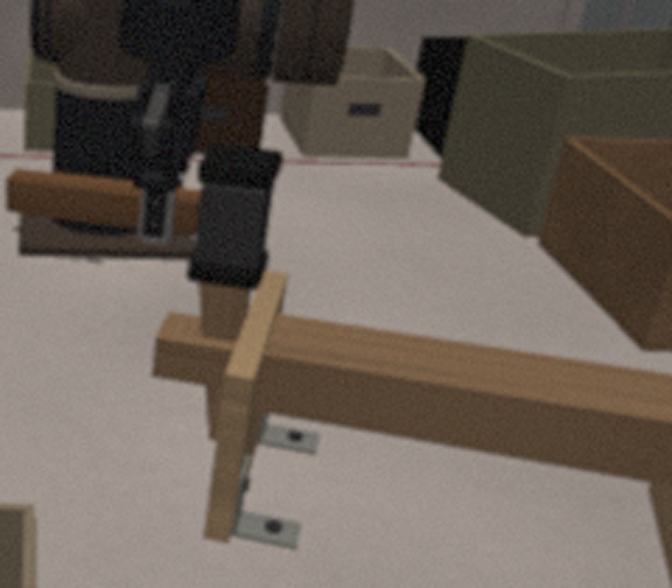

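```bash
cat > m9.py <<'E'
from h import *
import sys
a=np.radians(-17.1);X=np.array([np.cos(a),np.sin(a)]);Y=np.array([-np.sin(a),np.cos(a)]);F=np.array([507.2,70.9])
def loc(t):
    d=dict(np.load(t+'.npz'));W=world(d)*1000;q=W[...,:2]-F;return np.stack([q@X,q@Y,W[...,2]],-1)
for t in sys.argv[1:]:
    L=loc(t)
    with np.errstate(invalid='ignore'):
      if t[0]=='s':
        m=(np.abs(L[...,0]-24)<5)&(L[...,1]<-12)&(L[...,1]>-80)&(L[...,2]>88)&(L[...,2]<112)
        m[:, :340]=0;m[:,440:]=0
        e=[L[r][m[r]][:,1].min() for r in range(400) if m[r].sum()>5]
        print(t,'tenon end y (scene)',np.mean(e).round(2),len(e))
        # handle slope
        m=(np.abs(L[...,0]-10.7)<6)&(L[...,1]<-80)&(L[...,1]>-180)&(L[...,2]>150)&(L[...,2]<300); m[:,440:]=0;m[:,:340]=0
        p=L[m]
        if len(p)>50:
            f=np.polyfit(p[:,1],p[:,2],1); print('  handle slope deg',np.degrees(np.arctan(f[0])).round(2),'z at head y-18',np.polyval(f,-18).round(1), 'at tcp y-68',np.polyval(f,-68).round(1),'x med',np.median(p[:,0]).round(1))
        m=(L[...,0]>8)&(L[...,0]<35)&(L[...,1]<5)&(L[...,1]>-42)&(L[...,2]>165); m[:,440:]=0;m[:,:340]=0
        p=L[m]; 
        if len(p)>50:
            f=np.polyfit(p[:,2],p[:,0],1); print('  head face x-vs-z tilt deg',np.degrees(np.arctan(f[0])).round(2),p.mean(0).round(1))
      else:
        m=(np.abs(L[...,0])<20)&(L[...,1]<-30)&(L[...,1]>-80)&(np.abs(L[...,2]-116)<5); m[:,:200]=0
        p=L[m]; 
        if len(p): print(t,'tenon end y(top)',np.percentile(p[:,1],[0,1,3]).round(1),len(p))
E
python3 m9.py s0 2>/dev/null; cp scene0.npz s0.npz; cp top0.npz t0.npz; python3 m9.py s0 s6 s7 s8 s9 t0 t6 t9
```

```text
s0 tenon end y (scene) -49.94 12
s6 tenon end y (scene) -50.27 12
  head face x-vs-z tilt deg -0.29 [  9.9 -16.9 181.2]
s7 tenon end y (scene) -49.76 12
  handle slope deg 0.01 z at head y-18 270.1 at tcp y-68 270.1 x med 10.8
  head face x-vs-z tilt deg 1.08 [ 18.4 -21.1 278.7]
s8 tenon end y (scene) -50.63 13
  handle slope deg 0.5 z at head y-18 222.3 at tcp y-68 221.8 x med 11.9
  head face x-vs-z tilt deg 0.72 [ 20.9 -22.9 280.3]
s9 tenon end y (scene) -55.3 13
  handle slope deg 1.01 z at head y-18 207.9 at tcp y-68 207.0 x med 11.9
  head face x-vs-z tilt deg 1.24 [ 22.1 -23.6 282.6]
t0 tenon end y(top) [-52.8 -52.7 -52. ] 179
t6 tenon end y(top) [-52.7 -52.6 -52.3] 179
```

Call:
{"method": "servo_tool", "body": {
  "series": [
    [255, [0, 0, 2], 0],
    [255, [0, 0, -2.5], 0]
  ]
}}

```text
t: 23.9
ee_pos: [0.4884, 0.0063, 0.2035]
tool_rot: [0.699, 0.104, 0.699, -0.105]
force: [-7.1, -2.4, 18.5]
grip_width: 0.0233
```

Call:
{"method": "servo_tool", "body": {
  "series": [
    [255, [0, 0, 2], 0],
    [255, [0, 0, -2.5], 0]
  ]
}}

```text
t: 24.1
ee_pos: [0.4884, 0.0062, 0.2033]
tool_rot: [0.699, 0.104, 0.699, -0.105]
force: [-8.5, -3.2, 20.2]
grip_width: 0.0229
```

Call:
{"method": "servo_tool", "body": {
  "series": [
    [255, [0, 0, 2], 0],
    [255, [0, 0, -2.3], 0]
  ]
}}

```text
t: 24.3
ee_pos: [0.4885, 0.0062, 0.2033]
tool_rot: [0.699, 0.104, 0.699, -0.105]
force: [-8.7, -4.2, 19.6]
grip_width: 0.0232
```

Call:
{"method": "servo_tool", "body": {
  "series": [
    [255, [0, 0, 5], 0],
    [255, [0, 0, 20], 0],
    [255, [0, 0, 35], 0],
    [255, [-2, -10, 10], 0],
    [255, [-8, -30, 0], 0],
    [255, [-8, -33, 0], 0],
    [255, [-8, -33, 0], 0],
    [255, [-8, -31, 0], 0],
    [255, [-6, -25, 0], 0],
    [255, [-3, -11, 0], 0],
    [255, [-1.5, -4, 0], 0],
    [255, [0, 0, 0], 0],
    [255, [0, 0, 0], 0]
  ]
}}

```text
t: 25.6
ee_pos: [0.4437, -0.1696, 0.2706]
tool_rot: [0.699, 0.105, 0.7, -0.104]
force: [0.1, 0.1, -4.3]
grip_width: 0.023
```

```bash
python3 -c "
from h import *
st()
d=snap('scene','s10');im=cv2.imread('pics/s10.png')[40:270,200:580];cv2.imwrite('pics/s10c.png',cv2.resize(im,None,fx=2.1,fy=2.1,interpolation=2))
d=snap('top','t10');im=cv2.imread('pics/t10.png')[190:285,195:275];cv2.imwrite('pics/t10c.png',cv2.resize(im,None,fx=6,fy=6,interpolation=2))
"; python3 wt.py t10; python3 m9.py s10 t10;python3 - <<'E'
from h import *
d=dict(np.load('s10.npz'));W=world(d)*1000
u=np.array([0.291,.957])
for c in range(215,345,8):
    w=W[60:190,c];m=(np.abs(w[:,0]-445)<50)&(w[:,2]>130);p=w[m]
    if len(p):print(c,len(p),p.mean(0).round(1),p[:,2].min().round(1),p[:,2].max().round(1))
E
```

```text
t 25.6 p [ 443.7 -169.6  270.6] zdeg -17.03 xdir [-0.     0.001 -1.   ] F [ 0.06  0.05 -4.32] T [-0.11  0.   -0.01] w 23.0 j [-0.58 -0.18  2.03  0.    1.3  -0.28]
wedge top n 134 local [  2.2 -17.5 160.2] med z 160.2 [ -7.1 -34.7 155.1] [ 11.1   0.3 166.2] world [504.1  53.5 160.2]
tenon end y [-58.8 -58.6 -58.1]
s10 tenon end y (scene) -54.24 12
  handle slope deg -84.39 z at head y-18 -1356.5 at tcp y-68 -847.1 x med 11.3
t10 tenon end y(top) [-58.8 -58.6 -58.1] 226
263 16 [ 423.1 -266.9  274.1] 259.6 284.7
271 16 [ 428.7 -249.3  273.7] 258.7 285.1
279 16 [ 434.4 -231.9  273.5] 258.6 284.8
287 15 [ 440.7 -214.7  272.4] 259.1 284.7
295 29 [ 463.8 -195.   290. ] 257.9 328.4
303 31 [ 473.7 -178.4  285.1] 251.5 319.8
311 44 [ 463.4 -163.9  296.9] 253.8 337.9
319 57 [ 461.6 -148.7  283.2] 228.3 331.8
327 49 [ 474.5 -132.3  276.4] 228.7 315.1
335 51 [ 479.5 -116.7  276.3] 228.6 314.7
343 48 [ 467.1 -101.8  274. ] 228.1 314.9
```

View pics/s10c.png

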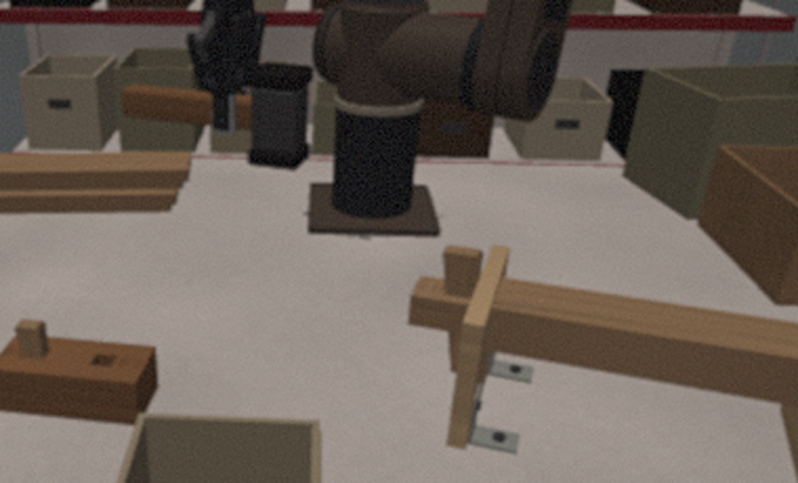

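View pics/t10c.png

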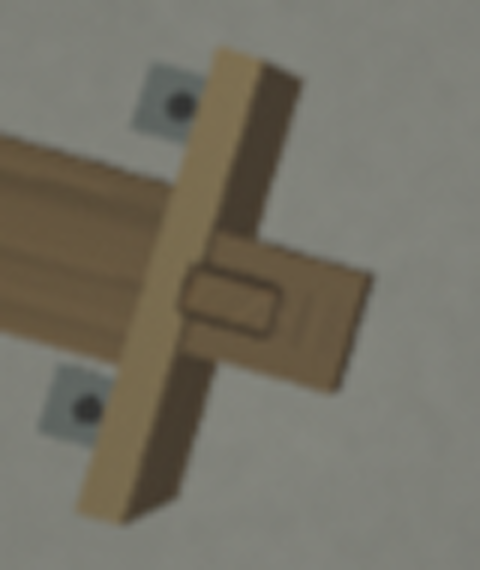

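Call:
{"method": "servo_tool", "body": {
  "series": [
    [255, [0, 0, -40], 0],
    [255, [0, 0, -45], 0],
    [255, [0, 0, -45], 0],
    [255, [0, 0, -45], 0],
    [255, [0, 0, -30], 0],
    [255, [0, 0, -12], 0],
    [255, [0, 0, -4], 0],
    [255, [0, 0, 0], 0]
  ]
}}

```text
t: 26.5
ee_pos: [0.4448, -0.1707, 0.0513]
tool_rot: [0.7, 0.105, 0.699, -0.105]
force: [-0.0, -1.2, -3.4]
grip_width: 0.0233
```

Call:
{"method": "servo_tool", "body": {
  "series": [
    [255, [0, 0, -1.5], 0],
    [255, [0, 0, -1], 0],
    [255, [0, 0, 0], 0]
  ]
}}

```text
t: 26.8
ee_pos: [0.4444, -0.1709, 0.0488]
tool_rot: [0.7, 0.105, 0.699, -0.105]
force: [0.1, 0.4, -4.6]
grip_width: 0.0231
```

Call:
{"method": "servo_tool", "body": {
  "series": [
    [255, [0, 0, -1.5], 0],
    [255, [0, 0, -1], 0],
    [255, [0, 0, -0.5], 0]
  ]
}}

```text
t: 27.1
ee_pos: [0.4436, -0.1704, 0.0447]
tool_rot: [0.699, 0.105, 0.699, -0.105]
force: [-0.8, -0.1, -3.2]
grip_width: 0.0231
```

Call:
{"method": "servo_tool", "body": {
  "series": [
    [255, [0, 0, -0.5], 0],
    [255, [0, 0, -0.5], 0]
  ]
}}

```text
t: 27.3
ee_pos: [0.4437, -0.1705, 0.0439]
tool_rot: [0.699, 0.105, 0.699, -0.105]
force: [-2.1, 0.2, -0.8]
grip_width: 0.0229
```

Call:
{"method": "servo_tool", "body": {
  "series": [
    [255, [0, 0, -0.5], 0],
    [255, [0, 0, -0.5], 0]
  ]
}}

```text
t: 27.5
ee_pos: [0.4437, -0.1706, 0.0434]
tool_rot: [0.699, 0.105, 0.7, -0.105]
force: [-3.4, -0.5, 5.0]
grip_width: 0.0234
```

Standing on the counter; release and retreat.

Call:
{"method": "servo_tool", "body": {
  "series": [
    [120, [0, 0, 0], 0],
    [60, [0, 0, 0], 0],
    [0, [0, 0, 0], 0],
    [0, [0, 0, 0], 0],
    [0, [0, 0, 0], 0],
    [0, [0, 0, 0], 0],
    [0, [0, 0, 20], 0],
    [0, [0, 0, 40], 0],
    [0, [0, 0, 45], 0],
    [0, [0, 0, 45], 0],
    [0, [0, 0, 40], 0],
    [0, [10, -40, 0], 0],
    [0, [10, -40, 0], 0],
    [0, [10, -40, 0], 0],
    [0, [0, 0, 0], 0],
    [0, [0, 0, 0], 0]
  ]
}}

```text
t: 29.1
ee_pos: [0.4734, -0.2908, 0.2321]
tool_rot: [0.699, 0.106, 0.7, -0.105]
force: [0.3, -0.3, -0.5]
grip_width: 0.0855
```

```bash
python3 -c "
from h import *
st()
d=snap('scene','s11')
d=snap('top','t11')
"; python3 wt.py t11; python3 m9.py t11
```

```text
t 29.1 p [ 473.4 -290.8  232.1] zdeg -17.16 xdir [-0.001  0.001 -1.   ] F [ 0.32 -0.26 -0.47] T [ 0.03 -0.01  0.02] w 85.5 j [-0.73  0.04  1.89  0.    1.21 -0.43]
wedge top n 134 local [  2.2 -17.6 160.6] med z 160.7 [ -7.  -34.7 156.1] [ 10.9   0.5 165.4] world [504.1  53.4 160.6]
tenon end y [-58.6 -58.6 -58.2]
t11 tenon end y(top) [-58.6 -58.6 -57.9] 218
```

View pics/s11.png

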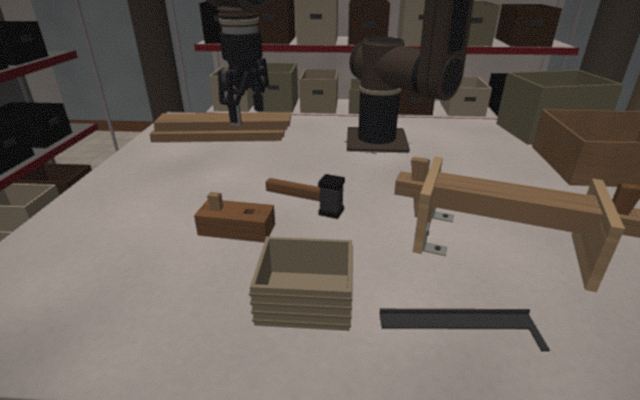

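View pics/t11.png

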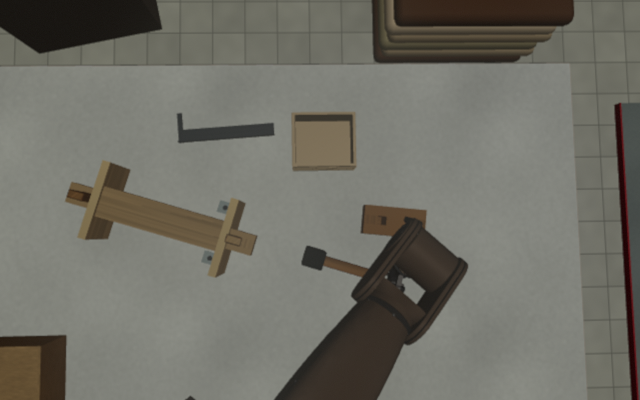

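Run:
```python
from h import *
a=np.radians(-17.1);X=np.array([np.cos(a),np.sin(a)]);Y=np.array([-np.sin(a),np.cos(a)]);F=np.array([507.2,70.9])
for t in('s5','s6','s10','s11'):
    d=dict(np.load(t+'.npz'));W=world(d)*1000;q=W[...,:2]-F;L=np.stack([q@X,q@Y,W[...,2]],-1)
    for lo,hi in((119,140),(140,158),(160,190),(40,62),(62,82)):
        with np.errstate(invalid='ignore'): m=(np.abs(L[...,0]-10)<9)&(L[...,1]>-36)&(L[...,1]<-1)&(L[...,2]>lo)&(L[...,2]<hi)
        p=L[m]
        if len(p)>8: print(t,lo,hi,len(p),np.median(p,0).round(2),p[:,0].std().round(2))
im=cv2.imread('pics/s11.png')[140:260,380:460];cv2.imwrite('pics/s11c.png',cv2.resize(im,None,fx=5,fy=5,interpolation=2))
```

```text
s5 119 140 114 [  9.63 -13.26 130.15] 1.29
s5 140 158 120 [  9.57 -14.   149.06] 1.2
s5 160 190 63 [  9.64  -4.85 175.99] 1.31
s5 62 82 11 [ 10.11 -12.04  72.02] 1.08
s6 119 140 114 [  9.8  -13.23 131.04] 1.25
s6 140 158 116 [  9.76 -14.43 148.8 ] 1.33
s6 160 190 235 [  9.72 -16.96 176.15] 1.32
s6 62 82 11 [  8.97 -12.1   71.36] 0.78
s10 119 140 144 [ 11.26 -15.88 130.09] 1.38
s10 140 158 141 [ 11.49 -17.41 149.1 ] 1.43
s10 160 190 41 [  5.31 -19.35 160.97] 3.22
s10 40 62 39 [  9.96 -13.38  51.4 ] 1.52
s10 62 82 37 [ 10.89 -15.55  69.45] 1.23
s11 119 140 144 [ 11.31 -15.68 130.06] 1.36
s11 140 158 140 [ 11.39 -17.27 149.31] 1.23
s11 160 190 36 [  7.   -17.02 161.02] 2.88
s11 40 62 40 [ 10.59 -13.53  51.57] 1.55
s11 62 82 37 [ 10.81 -15.1   69.74] 1.11
```

View pics/s11c.png

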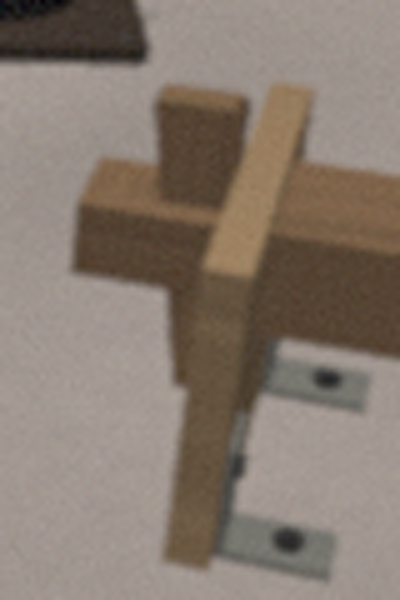

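```bash
python3 -c "
from h import *
s=st();print(manip.close_job())"
```

```text
t 29.2 p [ 473.4 -289.4  232.2] zdeg -17.05 xdir [-0.001  0.001 -1.   ] F [ 0.74  0.19 -0.21] T [0.03 0.01 0.02] w 85.0 j [-0.73  0.04  1.89  0.    1.21 -0.43]
the job is handed in; nothing more can be done
None
```

I handed the job in at about 29 s: the wedge is driven in and locked, the joint looks closed, and the mallet is back on the counter. No verdict is reported.

- **Setting the wedge:** The long wedge went into the slot with its flat face to the panel and was let go standing about 50 mm deep.
- **Driving:** I tapped it down with the mallet, with readings of roughly 12–15 N. Near the end the reading rose to about 22–24 N, a little above the 15–20 N named. It stayed under the 35 N limit, and the wedge stopped moving.
- **Depth and joint:** The wedge is about 86 mm deep. The tenon end moved out from about 52.7 mm to 58.6 mm past the panel face in the top camera, so the joint looks closed. I could not read the gap directly.
- **Wedge position:** It is upright to about 0.01 rad, with the flat face within about 0.5 mm of the panel. It sits about 1.5–2 mm to one side of the slot's centre line, within the 4 mm allowed.
- **Other things:** The mallet stands on its face near where it was. In the last pictures the short wedge, basket and shelf arm look unmoved, and the gripper is clear.

**Unsure points:**
- The clamping force was not measured directly. I took it from the wedge not moving under the last taps.
- The force reading covers only the end of each move, so brief peaks in between were not seen.
- The two cameras disagreed by about 1 mm sideways on the slot position, and by 3–4 mm on the tenon end, where I used the top camera.

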